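# Brush out the lacquer cup, then hold the drying chest open

### The job

Dust out the bamboo cup for its trip to the drying chest: take the brush from its blue stand, run it right down to the cup's floor and back up to the rim twice, and stand it back in the blue stand. Then raise the drying chest's lid by its knob to 60 degrees from closed and finish still holding it there, steady, so that my workmate can put the cup in; the lid falls shut if you let go. Leave the cup standing where it is and everything else on the bench undisturbed.

Things in the scene. Friction and masses are not known exactly. Their poses are not given: they have to be found in the camera images.
- chest: Dark wooden drying chest, fixed to the bench, 200 (x) x 300 (y) x 110 high without its lid, with a small round white dial in a brass ring on its front. Origin: centre of its underside. Its -x side is the front, towards the robot; z up. The lid is hinged along y on the far (+x) top edge.
- lid (a joint): Hinge angle of the chest's lid in rad: 0 closed (flat), grows as the front edge rises, 1.047 = 60 degrees, stop at 1.8. The lid is a dark board with a reddish panel, 214 x 312 x 12 mm, 0.4 kg (less or more), overhanging the chest front by 12 mm and its sides by 6 mm; a free hinge with next to no friction: it falls shut by itself below about 80 degrees.
- lid_hinge (a point): Point on the hinge line, halfway along it: 100 mm behind (+x) the chest's centre, 110 mm above the bench. Fixed. The lid turns about the chest's y axis through it.
- lid_knob (a point): Centre of the lid's knob, a cream barrel of 26 mm diameter and 30 mm long, lying along the hinge direction (the chest's y), on a brass stem (12 x 14 mm). With the lid closed it lies 170 mm in front (-x) of the hinge line, 44 mm above it (32 mm above the lid's top face), and 154 mm above the bench; it moves with the lid.
- cup: Loose bamboo-coloured cup, standing open end up: outer diameter 68, inner diameter 58, 90 high, inner floor 6 above its underside, 0.35 kg. Origin: centre of its underside, z up. The cup and the brush stand may change places.
- stand: Blue ceramic brush stand, fixed to the bench: round pot of outer diameter 68 (foot 88), 70 high, well of 56 diameter, its floor 8 above the bench. Origin: centre of its underside, z up.
- brush: Loose cylindrical brush, 200 long, 90 g, standing upright in the stand, handle up. Rigid dark head: diameter 41, the lowest 75; then an 18 mm brass collar to 91; then a reddish round wooden handle of 14 diameter to the top. Origin: centre of the head's flat lower end; z runs up along the handle.
- brush_grip (a point): Point on the axis of the brush's handle, 165 above its lower end (35 below its top): a good place to grip.
- rasp: Bystander, loose: steel rasp with a cherry handle, 220 long along x, 22 thick, lying flat; origin about its middle, underneath.
- gauge: Bystander, loose: brass bore gauge, a 10 mm rod 190 long along x with a 60 mm cross bar at its -x end; origin near its middle, underneath.
- inlay: Bystander, loose: dark horn mouthpiece inlay, 40 x 18 x 10; origin under its centre.
- tin: Bystander, loose: dark red lacquer jar with a brass cap, 56 diameter, 55 high; origin under its centre.
- sanding_block: Bystander, loose: cork sanding block, 90 x 50 x 30; origin under its centre.
There are look-alikes about, which are no part of the job. There is more than one size of the brush; the one meant has the size given above. There is more than one size of the stand; the job needs the larger.

How it is judged:
On the way, in this order (a step that is already met when the one before it is completed fails the run):
1. the brush's lower end is within 20 mm of the cup's floor (first stroke) (horizontal distance between brush and cup below 0.03 m and z of brush in the frame of cup below 0.026 m), for 0.05 s.
2. the brush is back up towards the rim, at least 49 mm above the cup's floor (horizontal distance between brush and cup below 0.03 m and z of brush in the frame of cup above 0.055 m), for 0.05 s.
3. the brush's lower end is down at the cup's floor again (second stroke) (all of step 1), for 0.05 s.
4. the brush is back up towards the rim again (all of step 2), for 0.05 s.
5. the brush stands in its stand again, let go (horizontal distance between brush and stand below 0.025 m and z of brush in the frame of stand below 0.022 m and angle between brush's own z axis and vertical below 0.35 rad and contact force between the fingers and brush below 0.1 N), for 0.2 s.
At the end, for the whole second after the job is handed in: The fingers hold the lid still at 60 degrees (0.927 to 1.167 rad), no cup or brush touching it; the brush stands let go in its stand (25 mm from its axis, 14 mm from its floor, tilt under 0.35 rad); the cup stands within 50 mm, and the bystanders lie within 30 mm, of their starts (all of step 5 and value of joint lid between 0.927 and 1.167 rad and velocity of joint lid between -0.05 and 0.05 rad/s and contact force between the fingers and lid above 0.3 N and contact force between lid and brush below 0.1 N and contact force between lid and cup below 0.1 N and angle between cup's own z axis and vertical below 0.15 rad and distance of cup from where it was at the start of the episode below 0.05 m and distance of each of rasp, gauge, inlay, tin, sanding_block from where it was at the start of the episode below 0.03 m); the arm keeps its last pose, push and grip.
It fails at once if the cup is knocked over (angle between cup's own z axis and vertical above 0.6 rad).
It fails at once if a bystander is disturbed (moved over 30 mm) (distance of any of rasp, gauge, inlay, tin, sanding_block from where it was at the start of the episode above 0.03 m).
It also fails if it takes over 61 s, if anything falls off the work surface, if the arm or the gripper's body presses on something with over 40 N, if the wrist force passes 120 N, or if a joint passes its speed limit or range.

### The arm

A 6-joint arm with a two-finger parallel gripper is mounted at the origin on the work surface. World frame = base frame: x ahead of the robot, y to its left, z up, the work surface at z = 0. Lengths are in m, angles in rad, forces in N, time in s.
With the tool pointing down it reaches from about 0.25 to 0.775 m from the base axis. Payload 8.9 kg.
Tool frame: the origin (TCP) lies at the very end of the fingers, on their centre line; the grasp point (between the pads) lies robot.grasp_offset behind it (robot.grasp_offset is the distance from the TCP to the grasp point, in m); z points along the fingers, y is the line along which they close (so a half turn about z gives the same grasp; the last joint's range is limited). The gripper opens to 85 mm and grips with 20 to 120 N. Pads are 22 mm wide; open, the fingers measure 114 mm over their backs; the gripper's body (76 mm by 85 mm) begins 54 mm behind the grasp point. The pads swing forward as they close: fully open they stand 13 mm farther back than shut.
Start: joints at [1.025, 0.291, -0.153, 1.127, 0, 1.431], TCP at [0.208, 0.482, 0.197] pointing down, gripper open.
Joint ranges: [-2.52, 2.52], [-0.91, 1.74], [-1.3, 1.37], [-1.96, 2.02], [-1.52, 1.47], [-3.14, 3.14]. Speed limits (rad/s): [2.22, 2.22, 2.79, 3.14, 3.14, 3.14].

### API

Orientations are given as a 3x3 rotation matrix whose columns are the frame's x, y, z axes.
In Python, from workcell import robot gives the robot as it stands.
- The arm moves only by the tool step_arm, never from a script. Its argument "moves" is a list of rows, each a list of 4 numbers: the shift along the tool's x, y, z in units of 40 mm (1.0 is 40 mm), then the turn about the tool's z in units of 6 degrees (1.0 is 6 degrees). In form: [[dx, dy, dz, roll], ...]. A call has 1 to 5 rows; each row is the pose to reach, as a shift and turn from the pose commanded when the call began, along the tool's axes at that moment; what a row does not reach only later rows make up. A row lasts 1/10 s, in which the tool goes at most 50 mm and 8.59 degrees, less where a joint would pass 70% of its speed; a pose out of reach is approached as far as the arm can. A call with a gripper value outside its range is refused whole. "gripper" is the gripper command: -1 is shut, 1 is fully open, values between are in proportion, set as the call begins (left out, the last holds). The fingers move at their own pace and stop on an object; "force" is the grip in N (left out, the last holds). Time passes only in rows, so rows that repeat a pose let the fingers close. It gives the time, the measured TCP pose, the force, the opening and the grip force at its end, in the units of the state.
- robot.get_state(): the state, without advancing time (a new reading comes with each control period).
- robot.capture(name): name is "scene" or "top" or "wrist"; returns the picture (400x640x3 uint8, red, green, blue); there is no depth.
- robot.camera_model(name): a dict with "intrinsics" (3x3 intrinsics, pixels), "distortion" ([k1, k2, p1, p2, k3] as OpenCV has them; the pictures are not rectified), "extrinsics" (4x4, takes a point from camera to world coordinates). Camera axes: x right, y down, z forward; pixel columns grow to the right and rows downward; lengths in m; the calibration is good to about 2 mm. A picture is of the moment at which its call begins: read the wrist's pose just before it. camera_model takes no time and is no camera call; for the wrist camera it gives the pose at the moment of the call.
- robot.job_done(): hands the job in; it is judged then, once.
The state is a dict: "t": time; "joint_pos": joint angles; "qvel": joint speeds; "joint_torque": joint torques, N m; "tool_pos": TCP position; "ee_rot": TCP orientation; "force": force on the tool from outside, world axes, zero at the start; "moment": the same for the moment, N m; "finger_gap": finger opening in m; "gripper_force": force on a finger pad.
Only numpy, scipy, OpenCV 4.12 (cv2) and the standard library are available. Lean on these libraries where they do the work, as an engineer would, in place of code of your own. Each camera call takes 0.05 s, during which the arm holds its last target. There are 200 camera calls.

## Working session

There is one attempt and no reset: what is moved stays moved. The work goes in short steps, Python scripts to look and compute and a tool call to move; the robot and the scene stay as the last step left them, time stands still between calls to the robot, and variables do not carry over. Pictures are saved under pics/ and viewed, at most 10 in all, crops included, and the job is handed in when it is done.

Besides the shell and the picture viewer there is one more tool, called as name(argument=value, ...) on one line, values as JSON. step_arm: Moves the arm, as the interface text tells. Its arguments: {"type":"object","properties":{"moves":{"type":"array"},"gripper":{"type":"number"},"force":{"type":"number"}},"required":["moves"]}

```bash
ls; mkdir -p pics
python3 - <<'E'
from workcell import robot
import cv2,numpy as np
for n in("scene","top"):
    cv2.imwrite(f"pics/{n}0.png",robot.capture(n)[:,:,::-1])
    m=robot.camera_model(n);print(n,np.round(m["intrinsics"],1).tolist(),m["distortion"],np.round(m["extrinsics"],3).tolist())
s=robot.get_state();print({k:np.round(v,3).tolist() for k,v in s.items()},robot.grasp_offset)
E
```

```text
pics
scene [[451.5, 0.0, 314.3], [0.0, 451.5, 208.2], [0.0, 0.0, 1.0]] [-0.06794306  0.          0.          0.          0.        ] [[0.826, 0.322, -0.462, 1.163], [0.563, -0.501, 0.657, -0.845], [-0.02, -0.803, -0.595, 0.903], [0.0, 0.0, 0.0, 1.0]]
top [[376.0, 0.0, 320.6], [0.0, 376.0, 196.2], [0.0, 0.0, 1.0]] [-0.02886501  0.          0.          0.          0.        ] [[0.012, -0.995, 0.1, 0.415], [-1.0, -0.01, 0.022, 0.016], [-0.021, -0.1, -0.995, 1.382], [0.0, 0.0, 0.0, 1.0]]
{'t': 0.1, 'joint_pos': [1.025, 0.291, -0.154, 1.127, 0.0, 1.432], 'qvel': [-0.001, -0.002, 0.002, -0.001, 0.0, -0.0], 'joint_torque': [0.001, -53.798, 33.192, 0.009, -0.0, -0.0], 'tool_pos': [0.207, 0.482, 0.196], 'ee_rot': [[-0.918, 0.396, -0.001], [0.396, 0.918, -0.001], [0.0, -0.001, -1.0]], 'force': [-0.235, 0.472, 0.068], 'moment': [0.011, -0.007, -0.011], 'gripper_force': 0.0, 'finger_gap': 0.085} 0.0187
```

View pics/scene0.png

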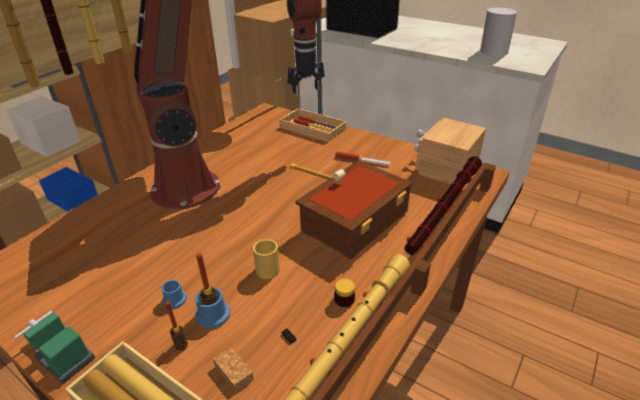

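View pics/top0.png

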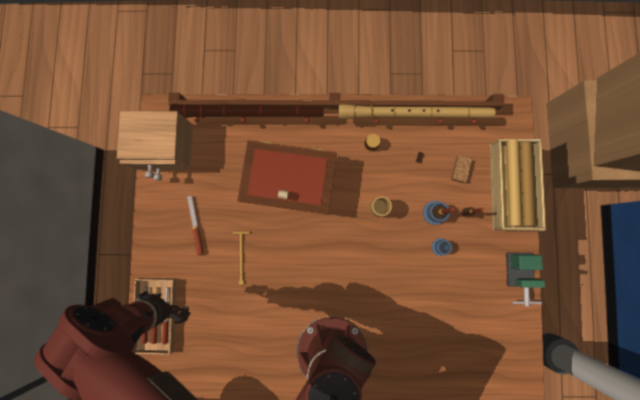

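The scene view shows the chest, with its knob at about (340,177), the cup at (266,258), the large blue stand with the brush at (211,300), and the small look-alike stand at (173,293). In the top view the stand is at (437,212), the cup at (381,206) and the knob at (284,195).

Run:
```python
import cv2
t=cv2.imread("pics/top0.png")[130:260,230:490];cv2.imwrite("pics/t1.png",cv2.resize(t,None,fx=3,fy=3,interpolation=cv2.INTER_CUBIC))
t=cv2.imread("pics/scene0.png")[155:345,155:415];cv2.imwrite("pics/s1.png",cv2.resize(t,None,fx=3,fy=3,interpolation=cv2.INTER_CUBIC))
```

```text
(no output)
```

View pics/t1.png

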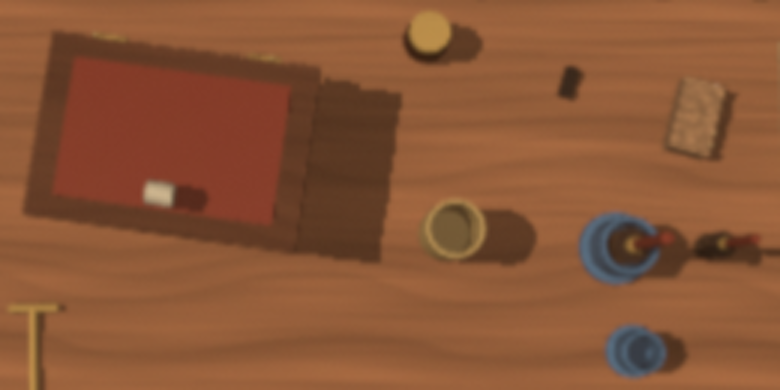

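View pics/s1.png

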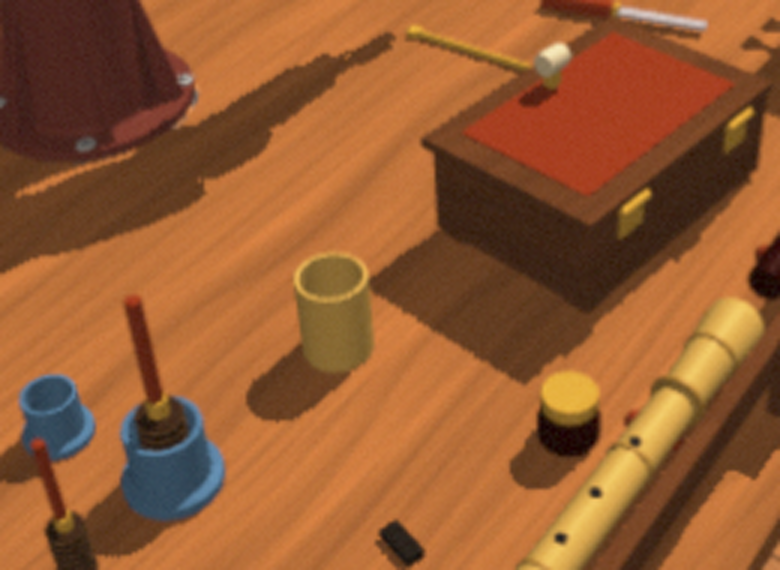

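```bash
cat > h.py <<'E'
from workcell import robot
import cv2,numpy as np
def ray(n,p,m=None):
    m=m or robot.camera_model(n);K=np.array(m["intrinsics"]);E=np.array(m["extrinsics"])
    u=cv2.undistortPoints(np.array([[p]],float),K,np.array(m["distortion"]))[0,0]
    return E[:3,3],E[:3,:3]@np.r_[u,1]
def atz(n,p,z,m=None):
    o,d=ray(n,p,m);return o+d*(z-o[2])/d[2]
def tri(rs):
    A=0;b=0
    for o,d in rs:
        d=d/np.linalg.norm(d);P=np.eye(3)-np.outer(d,d);A=A+P;b=b+P@o
    return np.linalg.solve(A,b)
E
python3 - <<'E'
from h import *
np.set_printoptions(precision=4,suppress=True)
T=lambda x,y:(x/3+230-1/3,y/3+130-1/3)
S=lambda x,y:(x/3+155-1/3,y/3+155-1/3)
for n,t,s,z in[("cuprim",(456,229),(333,278),.09),("brushtop",(668,237),(132,301),.208),("collar",(632,244),(158,412),.091),("knob",(159,194),(552,60),.154),("standfoot",(614,248),None,.01),("standrim",(629,245),(163,423),.07)]:
    print(n,atz("top",T(*t),z),s and atz("scene",S(*s),z),s and tri([ray("top",T(*t)),ray("scene",S(*s))]))
for c in[(55,31),(321,68),(297,250),(24,213)]:print(atz("top",T(*c),.122))
for c in[(425,142),(588,218),(770,85)]:print(atz("scene",S(*c),.122))
E
```

```text
cuprim [ 0.5137 -0.1661  0.09  ] [ 0.5211 -0.1663  0.09  ] [ 0.516  -0.1648  0.0862]
brushtop [ 0.4986 -0.3696  0.208 ] [ 0.5014 -0.37    0.208 ] [ 0.4992 -0.3695  0.2065]
collar [ 0.4984 -0.3667  0.091 ] [ 0.5061 -0.3737  0.091 ] [ 0.4991 -0.369   0.0826]
knob [0.544  0.1678 0.154 ] [0.547  0.1671 0.154 ] [0.545  0.1686 0.1523]
standfoot [ 0.4986 -0.3688  0.01  ] None None
standrim [ 0.4986 -0.3694  0.07  ] [ 0.5015 -0.3681  0.07  ] [ 0.4997 -0.3686  0.0692]
[0.7342 0.2956 0.122 ]
[ 0.693  -0.0095  0.122 ]
[0.4859 0.0158 0.122 ]
[0.5243 0.3241 0.122 ]
[0.4945 0.0144 0.122 ]
[ 0.6904 -0.0012  0.122 ]
[0.7379 0.2914 0.122 ]
```

step_arm(moves=[[0,0,-1.2,-1.35],[0,0,-2.4,-2.7],[0,0,-3,-2.7],[0,0,-3,-2.7]], gripper=1, force=40)

```text
t: 0.5
tool_pos: [0.2085, 0.4835, 0.32]
ee_rot: [[-0.992, 0.124, 0.003], [0.124, 0.992, 0.005], [-0.002, 0.005, -1.0]]
force: [-0.5, -0.4, -0.4]
finger_gap: 0.0856
gripper_force: 0.0
```

```bash
cat >> h.py <<'E'
def go(*targets):
    s=robot.get_state();R=np.array(s["ee_rot"]);p=np.array(s["tool_pos"])
    print("t",round(s["t"],2),"p",np.round(p,4),"yaw_y",round(float(np.degrees(np.arctan2(R[1,1],R[0,1]))),2),"j",np.round(s["joint_pos"],2),"gap",round(s["finger_gap"],4),"gf",round(s["gripper_force"],1),"F",np.round(s["force"],1))
    for t in targets:
        t=np.array(t);print(t,"units",np.round(R.T@(t-p)/.04,2));p=t
E
python3 -c "
from h import *
go((.42,.1,.316),(.499,-.369,.316))"
```

```text
t 0.5 p [0.2085 0.4835 0.32  ] yaw_y 82.89 j [ 1.02  0.26  0.12  1.43 -0.    1.15] gap 0.0856 gf 0.0 F [-0.5 -0.4 -0.4]
[0.42  0.1   0.316] units [-6.43 -8.86  0.07]
[ 0.499 -0.369  0.316] units [ -3.41 -11.39  -0.05]
```

step_arm(moves=[[-0.64,-0.89,0,0],[-1.28,-1.77,0,0],[-1.93,-2.66,0,0],[-2.57,-3.54,0,0],[-3.2,-4.4,0,0]])

```text
t: 1.0
tool_pos: [0.3129, 0.2898, 0.3155]
ee_rot: [[-0.992, 0.124, -0.001], [0.124, 0.992, -0.001], [0.001, -0.001, -1.0]]
force: [0.8, 0.0, 0.2]
finger_gap: 0.0851
gripper_force: 0.0
```

step_arm(moves=[[-0.64,-0.89,0,0],[-1.28,-1.77,0,0],[-1.93,-2.66,0,0],[-2.57,-3.54,0,0],[-3.2,-4.4,0,0]])

```text
t: 1.5
tool_pos: [0.4182, 0.0994, 0.3156]
ee_rot: [[-0.992, 0.124, -0.002], [0.124, 0.992, -0.0], [0.001, -0.0, -1.0]]
force: [0.4, 1.6, 0.2]
finger_gap: 0.0848
gripper_force: 0.0
```

step_arm(moves=[[-0.34,-1.14,0,0],[-0.68,-2.28,0,0],[-1.02,-3.42,0,0],[-1.36,-4.56,0,0],[-1.7,-5.7,0,0]])

```text
t: 2.0
tool_pos: [0.4569, -0.1353, 0.3155]
ee_rot: [[-0.992, 0.124, -0.001], [0.124, 0.992, 0.001], [0.001, 0.001, -1.0]]
force: [1.1, 0.4, -0.2]
finger_gap: 0.0855
gripper_force: 0.0
```

step_arm(moves=[[-0.34,-1.14,0,0],[-0.68,-2.28,0,0],[-0.9,-3.2,0,0],[-0.9,-3.2,0,0]])

```text
t: 2.4
tool_pos: [0.4768, -0.2689, 0.3141]
ee_rot: [[-0.992, 0.128, -0.003], [0.128, 0.992, 0.001], [0.003, 0.0, -1.0]]
force: [-0.6, 0.9, -1.0]
finger_gap: 0.0856
gripper_force: 0.0
```

Run:
```python
from h import *
go((.499,-.369,.316))
m=robot.camera_model("wrist");print(np.round(m["extrinsics"],3).tolist())
im=robot.capture("wrist")[:,:,::-1];cv2.imwrite("pics/w1.png",im)
```

```text
t 2.4 p [ 0.4768 -0.2689  0.3141] yaw_y 82.64 j [-0.65  0.31  0.17  1.44 -0.   -0.52] gap 0.0856 gf 0.0 F [-0.6  0.9 -1. ]
[ 0.499 -0.369  0.316] units [-0.87 -2.41 -0.05]
[[0.128, 0.943, 0.306, 0.398], [0.992, -0.122, -0.038, -0.259], [0.001, 0.308, -0.951, 0.492], [0.0, 0.0, 0.0, 1.0]]
```

View pics/w1.png

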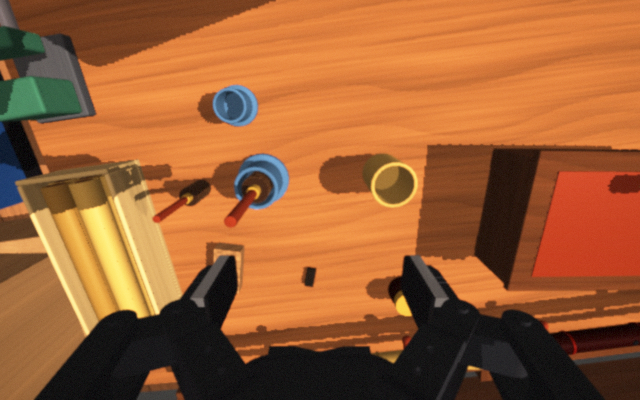

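The wrist view shows the brush top at (231,221), its collar at (256,191) and the cup rim centre at (395,184). I'll refine the positions with these.

Run:
```python
from h import *
np.set_printoptions(precision=4,suppress=True)
for n,p,z in[("brushtop",(232,221),.208),("collar",(256,192),.091),("cup",(395,184),.09)]:print(n,atz("wrist",p,z))
go((.499,-.369,.316),(.499,-.369,.154),(.499,-.369,.32),(.5155,-.166,.32))
```

```text
brushtop [ 0.4994 -0.3627  0.208 ]
collar [ 0.5012 -0.3616  0.091 ]
cup [ 0.5153 -0.1597  0.09  ]
t 2.45 p [ 0.4767 -0.2667  0.3145] yaw_y 82.7 j [-0.64  0.3   0.17  1.44 -0.   -0.52] gap 0.0854 gf 0.0 F [ 0.9 -0.2 -0.4]
[ 0.499 -0.369  0.316] units [-0.88 -2.47 -0.04]
[ 0.499 -0.369  0.154] units [-0.01 -0.01  4.05]
[ 0.499 -0.369  0.32 ] units [ 0.01  0.01 -4.15]
[ 0.5155 -0.166   0.32  ] units [0.24 5.09 0.01]
```

step_arm(moves=[[-0.4,-1.1,0,0],[-0.88,-2.2,0,0],[-0.88,-2.4,0,0],[-0.88,-2.4,0.5,0],[-0.88,-2.4,1.2,0]])

```text
t: 2.95
tool_pos: [0.5009, -0.3641, 0.2685]
ee_rot: [[-0.992, 0.124, 0.001], [0.124, 0.992, -0.001], [-0.001, -0.0, -1.0]]
force: [-0.1, -0.8, 0.3]
finger_gap: 0.0855
gripper_force: 0.0
```

Run:
```python
from h import *
go((.4995,-.366,.154))
im=robot.capture("wrist")[:,:,::-1];cv2.imwrite("pics/w2.png",im)
```

```text
t 2.95 p [ 0.5009 -0.3641  0.2685] yaw_y 82.9 j [-0.75  0.46  0.28  1.39  0.   -0.62] gap 0.0855 gf 0.0 F [-0.1 -0.8  0.3]
[ 0.4995 -0.366   0.154 ] units [ 0.03 -0.05  2.86]
```

View pics/w2.png

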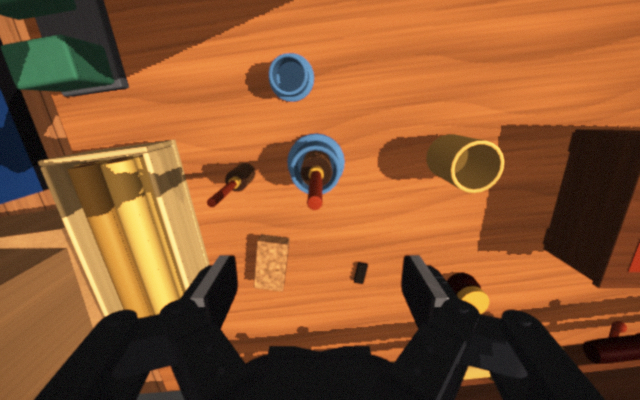

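The brush top is at (315,203), nearly centred between the fingers. The cup rim centre is at (477,165). I'll descend and grip.

Run:
```python
from h import *
print(atz("wrist",(315,203),.208),atz("wrist",(477,165),.09),atz("wrist",(316,165),.07))
```

```text
[ 0.49610172 -0.36461373  0.208     ] [ 0.51024974 -0.16385977  0.09      ] [ 0.4893053  -0.36362374  0.07      ]
```

step_arm(moves=[[0.03,-0.05,1.0,0],[0.03,-0.05,2.0,0],[0.03,-0.05,2.6,0],[0.03,-0.05,2.86,0],[0.03,-0.05,2.86,0]])

```text
t: 3.5
tool_pos: [0.4985, -0.365, 0.1536]
ee_rot: [[-0.992, 0.123, -0.002], [0.123, 0.992, 0.002], [0.002, 0.002, -1.0]]
force: [-0.3, 0.3, -0.0]
finger_gap: 0.085
gripper_force: 0.0
```

step_arm(moves=[[0,0,0,0],[0,0,0,0],[0,0,0,0],[0,0,0,0],[0,0,0,0]], gripper=-1, force=50)

```text
t: 4.0
tool_pos: [0.4991, -0.3666, 0.1547]
ee_rot: [[-0.992, 0.124, 0.0], [0.124, 0.992, -0.0], [-0.001, -0.0, -1.0]]
force: [-1.0, -0.5, 13.2]
finger_gap: 0.0129
gripper_force: 34.4
```

step_arm(moves=[[0,0,0,0],[0,0,0,0],[0,0,0,0],[0,0,0,0]])

```text
t: 4.4
tool_pos: [0.4992, -0.3668, 0.1548]
ee_rot: [[-0.992, 0.124, 0.001], [0.124, 0.992, -0.001], [-0.001, -0.001, -1.0]]
force: [-1.3, -0.2, 5.3]
finger_gap: 0.0118
gripper_force: 49.0
```

step_arm(moves=[[0,0,-0.5,0],[0,0,-1.5,0],[0,0,-2.5,0],[0,0,-3.4,0],[0,0,-3.4,0]])

```text
t: 4.9
tool_pos: [0.5004, -0.3676, 0.2951]
ee_rot: [[-0.992, 0.124, 0.005], [0.124, 0.992, -0.005], [-0.006, -0.004, -1.0]]
force: [0.6, 0.1, -0.7]
finger_gap: 0.0116
gripper_force: 49.0
```

Run:
```python
from h import *
go((.515,-.164,.290))
```

```text
t 4.9 p [ 0.5004 -0.3676  0.2951] yaw_y 82.89 j [-0.75  0.45  0.34  1.45  0.   -0.63] gap 0.0116 gf 49.0 F [ 0.6  0.1 -0.7]
[ 0.515 -0.164  0.29 ] units [0.27 5.1  0.1 ]
```

step_arm(moves=[[0.05,1.0,0,0],[0.1,2.0,0,0],[0.15,3.0,0,0],[0.2,4.0,0,0],[0.25,4.7,0,0]])

```text
t: 5.4
tool_pos: [0.5117, -0.176, 0.2892]
ee_rot: [[-0.992, 0.123, -0.002], [0.123, 0.992, 0.001], [0.002, 0.001, -1.0]]
force: [1.1, -0.7, -1.5]
finger_gap: 0.0117
gripper_force: 49.0
```

step_arm(moves=[[0.0,0.36,0,0],[0.0,0.36,0,0],[0.0,0.36,0,0]])

```text
t: 5.7
tool_pos: [0.514, -0.1648, 0.2898]
ee_rot: [[-0.992, 0.124, -0.001], [0.124, 0.992, -0.0], [0.001, -0.0, -1.0]]
force: [0.2, -0.4, -0.0]
finger_gap: 0.0121
gripper_force: 49.0
```

Run:
```python
from h import *
go((.515,-.164,.290))
a=robot.capture("scene")[170:310,180:340,::-1];b=robot.capture("wrist")[80:340,200:500,::-1]
a=cv2.resize(a,(400,350),interpolation=cv2.INTER_CUBIC);b=cv2.resize(b,(400,350),interpolation=cv2.INTER_CUBIC)
cv2.imwrite("pics/c1.png",np.hstack([a,b]))
```

```text
t 5.7 p [ 0.514  -0.1648  0.2898] yaw_y 82.9 j [-0.45  0.29  0.09  1.37 -0.   -0.32] gap 0.0121 gf 49.0 F [ 0.2 -0.4 -0. ]
[ 0.515 -0.164  0.29 ] units [-0.02  0.02 -0.  ]
```

View pics/c1.png

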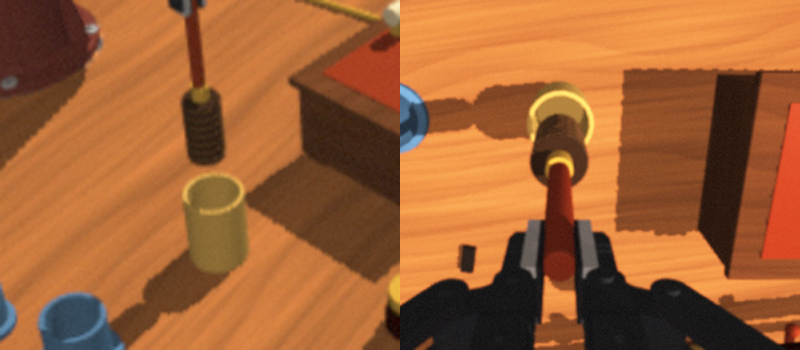

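The left crop is the scene view, with the brush hanging above the cup: head lower end at about (206,156) and rim centre at (214,193). The right crop is the wrist view, with the rim centre at (561,116) and the brush roughly in line with it.

Run:
```python
from h import *
np.set_printoptions(precision=4,suppress=True)
S=lambda x,y:(x/2.5+180,y/2.5+170)
W=lambda x,y:((x-400)*.75+200,y*260/350+80)
print("bottom",atz("scene",S(206,155),.144),"collar",atz("scene",S(202,95),.228),"rim",atz("scene",S(214,193),.09))
print("rim",atz("wrist",W(561,116),.09),"collar",atz("wrist",W(560,163),.235),"headtop",atz("wrist",W(559,160),.219))
```

```text
bottom [ 0.5176 -0.1684  0.144 ] collar [ 0.5247 -0.1716  0.228 ] rim [ 0.5206 -0.1659  0.09  ]
rim [ 0.5086 -0.162   0.09  ] collar [ 0.51   -0.1637  0.235 ] headtop [ 0.513  -0.1647  0.219 ]
```

step_arm(moves=[[0,0.05,0.6,0],[0,0.05,1.2,0],[0,0.05,1.6,0],[0,0.05,2.0,0],[0,0.05,2.0,0]])

```text
t: 6.3
tool_pos: [0.5129, -0.1629, 0.2082]
ee_rot: [[-0.992, 0.125, -0.004], [0.125, 0.992, 0.001], [0.004, 0.001, -1.0]]
force: [-0.2, 0.3, -1.3]
finger_gap: 0.0122
gripper_force: 49.0
```

step_arm(moves=[[0,0,0.4,0],[0,0,0.8,0],[0,0,1.15,0],[0,0,1.15,0],[0,0,1.15,0]])

```text
t: 6.8
tool_pos: [0.5146, -0.163, 0.1651]
ee_rot: [[-0.992, 0.124, 0.0], [0.124, 0.992, -0.0], [-0.0, -0.0, -1.0]]
force: [0.7, -0.4, -0.6]
finger_gap: 0.0115
gripper_force: 49.0
```

step_arm(moves=[[0,0,0.12,0],[0,0,0.12,0],[0,0,0.12,0]])

```text
t: 7.1
tool_pos: [0.5145, -0.1625, 0.1599]
ee_rot: [[-0.992, 0.124, 0.0], [0.124, 0.992, -0.0], [-0.0, -0.0, -1.0]]
force: [0.0, -0.3, -1.4]
finger_gap: 0.0118
gripper_force: 49.0
```

step_arm(moves=[[0,0,-0.6,0],[0,0,-1.2,0],[0,0,-1.65,0],[0,0,-1.65,0],[0,0,-1.65,0]])

```text
t: 7.6
tool_pos: [0.5144, -0.1624, 0.2254]
ee_rot: [[-0.992, 0.124, 0.0], [0.124, 0.992, -0.0], [-0.0, -0.0, -1.0]]
force: [-0.3, 0.2, -0.7]
finger_gap: 0.0119
gripper_force: 49.1
```

step_arm(moves=[[0,0,0.6,0],[0,0,1.2,0],[0,0,1.65,0],[0,0,1.65,0],[0,0,1.65,0]])

```text
t: 8.1
tool_pos: [0.5138, -0.1621, 0.1591]
ee_rot: [[-0.992, 0.124, -0.001], [0.124, 0.992, 0.001], [0.001, 0.0, -1.0]]
force: [-0.8, 0.1, -0.2]
finger_gap: 0.012
gripper_force: 49.0
```

step_arm(moves=[[0,0,-0.6,0],[0,0,-1.2,0],[0,0,-1.65,0],[0,0,-1.65,0],[0,0,-1.65,0]])

```text
t: 8.6
tool_pos: [0.5147, -0.1625, 0.2259]
ee_rot: [[-0.992, 0.124, 0.001], [0.124, 0.992, -0.001], [-0.001, -0.0, -1.0]]
force: [0.2, -0.6, -0.6]
finger_gap: 0.0117
gripper_force: 49.1
```

step_arm(moves=[[0,0,-0.6,0],[0,0,-1.2,0],[0,0,-1.7,0],[0,0,-1.7,0]])

```text
t: 9.0
tool_pos: [0.5152, -0.1627, 0.2949]
ee_rot: [[-0.992, 0.124, 0.002], [0.124, 0.992, -0.001], [-0.003, -0.001, -1.0]]
force: [0.3, -0.8, -0.8]
finger_gap: 0.0115
gripper_force: 49.1
```

Run:
```python
from h import *
go((.4995,-.3668,.29))
```

```text
t 9.0 p [ 0.5152 -0.1627  0.2949] yaw_y 82.89 j [-0.44  0.29  0.1   1.38 -0.   -0.32] gap 0.0115 gf 49.1 F [ 0.3 -0.8 -0.8]
[ 0.4995 -0.3668  0.29  ] units [-0.24 -5.11  0.13]
```

step_arm(moves=[[-0.05,-1.0,0,0],[-0.1,-2.0,0,0],[-0.15,-3.0,0,0],[-0.2,-4.0,0,0],[-0.24,-4.8,0,0]])

```text
t: 9.5
tool_pos: [0.4992, -0.3558, 0.2913]
ee_rot: [[-0.992, 0.125, -0.002], [0.125, 0.992, 0.001], [0.002, 0.001, -1.0]]
force: [0.4, 0.1, -1.3]
finger_gap: 0.0119
gripper_force: 49.1
```

step_arm(moves=[[0,-0.3,0,0],[0,-0.3,0,0],[0,-0.3,0,0],[0,-0.3,0,0]])

```text
t: 9.9
tool_pos: [0.4989, -0.3645, 0.2934]
ee_rot: [[-0.992, 0.122, -0.0], [0.122, 0.992, 0.001], [0.0, 0.0, -1.0]]
force: [0.5, 0.5, -1.1]
finger_gap: 0.012
gripper_force: 49.1
```

Run:
```python
from h import *
go((.4992,-.3668,.157))
a=robot.capture("scene")[210:340,150:280,::-1];b=robot.capture("wrist")[80:340,200:460,::-1]
a=cv2.resize(a,(390,390),interpolation=cv2.INTER_CUBIC);b=cv2.resize(b,(390,390),interpolation=cv2.INTER_CUBIC)
cv2.imwrite("pics/c2.png",np.hstack([a,b]))
```

```text
t 9.9 p [ 0.4989 -0.3645  0.2934] yaw_y 82.97 j [-0.75  0.45  0.34  1.46  0.   -0.63] gap 0.012 gf 49.1 F [ 0.5  0.5 -1.1]
[ 0.4992 -0.3668  0.157 ] units [-0.02 -0.06  3.41]
```

View pics/c2.png

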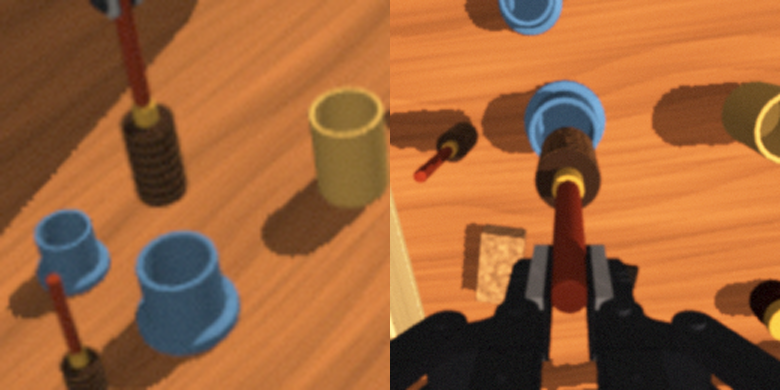

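The brush hangs over the larger stand: the scene crop has the rim at (178,262) and the head end at (160,190), and the wrist crop shows them in line. I'll lower it.

step_arm(moves=[[0,-0.05,0.6,0],[0,-0.05,1.3,0],[0,-0.05,1.8,0],[0,-0.05,2.1,0],[0,-0.05,2.4,0]])

```text
t: 10.5
tool_pos: [0.4987, -0.3675, 0.1974]
ee_rot: [[-0.992, 0.123, 0.0], [0.123, 0.992, -0.0], [-0.0, -0.0, -1.0]]
force: [0.6, 0.3, -0.7]
finger_gap: 0.0118
gripper_force: 49.1
```

step_arm(moves=[[0,0,0.4,0],[0,0,0.8,0],[0,0,1.0,0],[0,0,1.0,0],[0,0,1.0,0]])

```text
t: 11.0
tool_pos: [0.4987, -0.3682, 0.1583]
ee_rot: [[-0.992, 0.124, 0.001], [0.124, 0.992, -0.001], [-0.001, -0.001, -1.0]]
force: [1.0, -0.0, -0.3]
finger_gap: 0.0119
gripper_force: 49.1
```

Run:
```python
from h import *
go((.4992,-.3668,.157))
```

```text
t 11.0 p [ 0.4987 -0.3682  0.1583] yaw_y 82.9 j [-0.75  0.49  0.05  1.13 -0.   -0.63] gap 0.0119 gf 49.1 F [ 1.  -0.  -0.3]
[ 0.4992 -0.3668  0.157 ] units [-0.01  0.04  0.03]
```

step_arm(moves=[[0,0,0.07,0],[0,0,0.07,0],[0,0,0.07,0]])

```text
t: 11.3
tool_pos: [0.4985, -0.368, 0.155]
ee_rot: [[-0.992, 0.124, 0.0], [0.124, 0.992, -0.0], [-0.0, -0.0, -1.0]]
force: [0.6, 0.6, -1.1]
finger_gap: 0.0116
gripper_force: 49.1
```

step_arm(moves=[[0,0,0,0],[0,0,0,0],[0,0,0,0],[0,0,0,0],[0,0,0,0]], gripper=1)

```text
t: 11.8
tool_pos: [0.4984, -0.3679, 0.1547]
ee_rot: [[-0.992, 0.124, 0.0], [0.124, 0.992, 0.0], [-0.0, 0.0, -1.0]]
force: [-0.3, 0.5, -1.1]
finger_gap: 0.0827
gripper_force: 0.0
```

step_arm(moves=[[0,0,0,0],[0,0,0,0],[0,0,-0.5,0],[0,0,-1.5,0],[0,0,-2.5,0]])

```text
t: 12.3
tool_pos: [0.4979, -0.3675, 0.2554]
ee_rot: [[-0.992, 0.124, -0.001], [0.124, 0.992, 0.001], [0.001, 0.001, -1.0]]
force: [1.2, -1.0, 0.4]
finger_gap: 0.0852
gripper_force: 0.0
```

step_arm(moves=[[0,0,-1,0],[0,0,-1.7,0],[0,0,-1.7,0]])

```text
t: 12.6
tool_pos: [0.4996, -0.369, 0.327]
ee_rot: [[-0.992, 0.124, 0.005], [0.124, 0.992, -0.005], [-0.006, -0.004, -1.0]]
force: [0.2, -0.6, -1.1]
finger_gap: 0.0855
gripper_force: 0.0
```

Run:
```python
from h import *
go((.545,.168,.32))
a=robot.capture("scene")[210:340,150:280,::-1];b=robot.capture("wrist")[80:340,200:460,::-1]
a=cv2.resize(a,(390,390),interpolation=cv2.INTER_CUBIC);b=cv2.resize(b,(390,390),interpolation=cv2.INTER_CUBIC)
cv2.imwrite("pics/c3.png",np.hstack([a,b]))
```

```text
t 12.6 p [ 0.4996 -0.369   0.327 ] yaw_y 82.89 j [-0.75  0.46  0.44  1.54  0.   -0.63] gap 0.0855 gf 0.0 F [ 0.2 -0.6 -1.1]
[0.545 0.168 0.32 ] units [ 0.53 13.46  0.12]
```

View pics/c3.png

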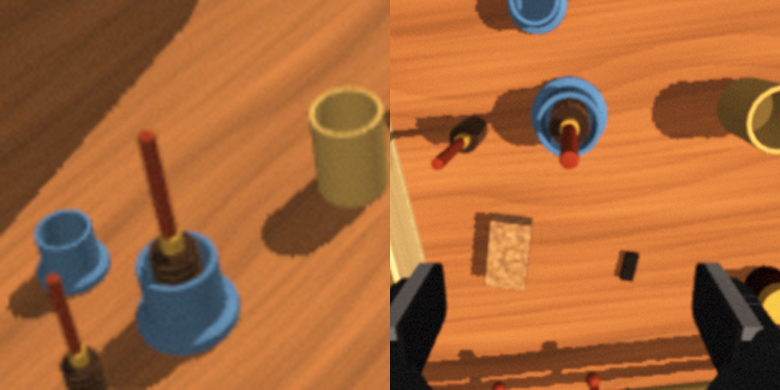

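The brush is upright and released in its stand, and the cup hasn't moved. Next I'll move over the knob.

step_arm(moves=[[0.05,1.2,0,0],[0.1,2.4,0,0],[0.15,3.6,0,0],[0.2,4.8,0,0],[0.25,6,0,0]])

```text
t: 13.2
tool_pos: [0.5172, -0.1264, 0.3211]
ee_rot: [[-0.992, 0.124, -0.002], [0.124, 0.992, 0.001], [0.002, 0.001, -1.0]]
force: [1.2, 0.4, -0.5]
finger_gap: 0.0854
gripper_force: 0.0
```

step_arm(moves=[[0.05,1.2,0,0],[0.1,2.4,0,0],[0.15,3.6,0,0],[0.2,4.8,0,0],[0.25,6,0,0]])

```text
t: 13.7
tool_pos: [0.537, 0.1128, 0.3212]
ee_rot: [[-0.992, 0.124, -0.002], [0.124, 0.992, -0.0], [0.002, -0.0, -1.0]]
force: [0.6, 0.4, -0.1]
finger_gap: 0.0855
gripper_force: 0.0
```

step_arm(moves=[[0,1.2,0,0],[0,1.4,0.4,0],[0,1.4,1.2,0],[0,1.4,1.8,0],[0,1.4,1.8,0]])

```text
t: 14.2
tool_pos: [0.5419, 0.1661, 0.2462]
ee_rot: [[-0.992, 0.123, -0.008], [0.123, 0.992, -0.001], [0.008, -0.002, -1.0]]
force: [-1.0, -0.0, -0.2]
finger_gap: 0.0856
gripper_force: 0.0
```

Run:
```python
from h import *
go((.545,.168,.1355))
m=robot.camera_model("wrist");im=robot.capture("wrist")[:,:,::-1];cv2.imwrite("pics/w3.png",im)
import pickle;pickle.dump(m,open("m3.pkl","wb"))
```

```text
t 14.2 p [0.5419 0.1661 0.2462] yaw_y 82.91 j [ 0.17  0.36  0.07  1.29 -0.    0.29] gap 0.0856 gf 0.0 F [-1.  -0.  -0.2]
[0.545  0.168  0.1355] units [-0.09  0.06  2.77]
```

View pics/w3.png

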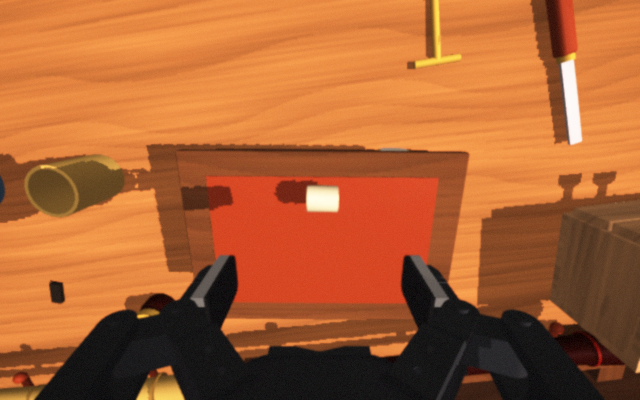

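The knob is at (323,199), square to the image axes and centred between the fingers.

Run:
```python
from h import *
import pickle;m=pickle.load(open("m3.pkl","rb"))
k=atz("wrist",(323,199),.154,m);print(k,[atz("wrist",p,.122,m) for p in((178,151),(468,153))])
go((.5445,.168,.1375))
```

```text
[0.54755881 0.16958866 0.154     ] [array([0.4860213 , 0.02329531, 0.122     ]), array([0.52577384, 0.32682828, 0.122     ])]
t 14.25 p [0.5431 0.1662 0.2486] yaw_y 82.9 j [ 0.17  0.36  0.08  1.3  -0.    0.29] gap 0.0853 gf 0.0 F [-0.3  0.9  0.8]
[0.5445 0.168  0.1375] units [-0.04  0.05  2.78]
```

step_arm(moves=[[-0.07,0.06,1.0,0],[-0.07,0.06,2.0,0],[-0.07,0.06,2.6,0],[-0.07,0.06,2.86,0],[-0.07,0.06,2.86,0]])

```text
t: 14.75
tool_pos: [0.5477, 0.1683, 0.1362]
ee_rot: [[-0.992, 0.124, -0.001], [0.124, 0.992, -0.0], [0.001, -0.0, -1.0]]
force: [-0.3, -0.6, 0.3]
finger_gap: 0.0852
gripper_force: 0.0
```

step_arm(moves=[[0,0,0,0],[0,0,0,0],[0,0,0,0],[0,0,0,0],[0,0,0,0]], gripper=-1, force=40)

```text
t: 15.25
tool_pos: [0.5481, 0.1685, 0.1367]
ee_rot: [[-0.992, 0.124, 0.001], [0.124, 0.992, 0.0], [-0.001, 0.0, -1.0]]
force: [0.7, -0.6, -0.8]
finger_gap: 0.0125
gripper_force: 0.0
```

Run:
```python
from h import *
s=robot.get_state();R=np.array(s["ee_rot"]);p0=np.array(s["tool_pos"])
go(p0+(0,0,.01))
yaw=np.radians(-7.2);ex=np.array([np.cos(yaw),np.sin(yaw),0])
P=lambda a:(-.170*np.cos(a)+.044*np.sin(a))*ex+np.array([0,0,.170*np.sin(a)+.044*np.cos(a)])
for d in range(5,65,5):
    print(d,np.round(R.T@(P(np.radians(d))-P(0))/.04,2))
```

```text
t 15.25 p [0.5481 0.1685 0.1367] yaw_y 82.89 j [ 0.17  0.42 -0.13  1.03 -0.    0.29] gap 0.0125 gf 0.0 F [ 0.7 -0.6 -0.8]
[0.5481311  0.16848818 0.14671588] units [-0.    0.   -0.25]
5 [-0.11 -0.   -0.37]
10 [-0.26 -0.   -0.72]
15 [-0.43 -0.   -1.06]
20 [-0.63 -0.   -1.39]
25 [-0.86 -0.   -1.69]
30 [-1.12 -0.   -1.98]
35 [-1.4  -0.   -2.24]
40 [-1.7  -0.   -2.47]
45 [-2.02 -0.   -2.68]
50 [-2.36 -0.   -2.86]
55 [-2.72 -0.   -3.01]
60 [-3.08 -0.   -3.13]
```

The fingers closed to 12.5 mm with no force, so the 30 mm barrel is not between them. I'll locate the knob numerically.

Run:
```python
from h import *
np.set_printoptions(precision=4,suppress=True)
go()
def blobs(im,lo):
    h=cv2.cvtColor(im,cv2.COLOR_RGB2HSV)
    m=((h[:,:,1]<110)&(h[:,:,2]>120)).astype(np.uint8)
    n,_,st,c=cv2.connectedComponentsWithStats(m)
    return [(st[i].tolist(),np.round(c[i],1).tolist()) for i in range(1,n) if st[i,4]>lo]
for n,(y0,y1,x0,x1) in dict(scene=(150,220,300,410),top=(140,215,235,345)).items():
    im=robot.capture(n)[y0:y1,x0:x1]
    r0=cv2.imread(f"pics/{n}0.png")[y0:y1,x0:x1,::-1].copy()
    for l,i in(("before",r0),("now",im)):
        print(n,l,[(b[0][4],b[1][0]+x0,b[1][1]+y0) for b in blobs(i,12)])
w=robot.capture("wrist");print("wrist",blobs(w[100:390],60))
cv2.imwrite("pics/w4.png",w[:,:,::-1])
w3=cv2.imread("pics/w3.png")[:,:,::-1].copy();print(blobs(w3[100:300,150:480],60))
```

```text
t 15.25 p [0.5481 0.1685 0.1367] yaw_y 82.89 j [ 0.17  0.42 -0.13  1.03 -0.    0.29] gap 0.0125 gf 0.0 F [ 0.7 -0.6 -0.8]
scene before [(114, 375.1, 160.7), (84, 338.7, 174.2)]
scene now [(114, 375.1, 160.7), (77, 338.9, 174.6)]
top before [(70, 282.6, 194.1)]
top now []
wrist [([401, 56, 40, 8, 231], [421.0, 58.9]), ([293, 122, 52, 38, 1439], [318.7, 136.6])]
[([231, 48, 26, 3, 62], [242.7, 49.1]), ([156, 86, 33, 26, 784], [172.0, 98.2])]
```

Run:
```python
from h import *
np.set_printoptions(precision=4,suppress=True)
m=robot.camera_model("wrist");s=robot.get_state();p=np.array(s["tool_pos"])
E=np.linalg.inv(m["extrinsics"]);K=np.array(m["intrinsics"])
for q in(p,p+(0,0,.0187),p+(-.013,0,.0187)):
    print(q,cv2.projectPoints(q[None],cv2.Rodrigues(E[:3,:3])[0],E[:3,3],K,np.array(m["distortion"]))[0].ravel())
print(np.array(m["extrinsics"])[:3,3])
for r in(222,241,260):print(r,atz("wrist",(319,r),.154,m),atz("wrist",(319,r),.167,m))
S=robot.camera_model
print(tri([ray("wrist",(319,240),m),ray("scene",(338.9,174.3)),ray("top",(282.6,194.1))]))
im=cv2.imread("pics/w4.png");c=cv2.cvtColor(im[210:330,270:370],cv2.COLOR_BGR2HSV)
for r in range(0,120,6):print(210+r,' '.join(f"{c[r,k,0]//10:2d}/{c[r,k,1]//26}/{c[r,k,2]//26}" for k in range(0,100,8)))
```

```text
[0.5479 0.1684 0.1364] [318.4839 232.0613]
[0.5479 0.1684 0.1551] [318.4502 244.6424]
[0.5349 0.1684 0.1551] [315.7559 225.2492]
[0.4683 0.1786 0.3142]
222 [0.5335 0.1706 0.154 ] [0.5282 0.1712 0.167 ]
241 [0.546 0.169 0.154] [0.5397 0.1698 0.167 ]
260 [0.5591 0.1674 0.154 ] [0.5517 0.1683 0.167 ]
[0.5456 0.1689 0.1536]
210  0/8/5  0/8/6  0/7/5  0/8/5  0/7/5  0/8/7  0/8/8  0/8/8  0/8/8  0/8/8  0/8/8  0/8/8  0/8/8
216  0/8/4  0/8/5  0/7/5  0/8/4  0/7/4  1/7/5  1/7/6  1/7/6  0/8/8  0/8/8  0/8/8  0/7/8  0/8/8
222  0/8/4  0/7/5  0/8/5  1/5/5  1/4/5  1/4/5  1/4/5  1/4/5  0/5/6  0/6/7  0/8/8  0/7/8  0/8/8
228  0/8/4  0/7/5  0/8/4  1/3/8  2/2/9  2/2/9  2/2/9  2/2/9  2/2/9  1/3/9  0/8/8  0/8/8  0/7/8
234  0/7/4  0/8/4  0/8/4  2/1/9  2/1/9  2/2/9  2/1/9  2/1/9  2/1/9  2/1/9  0/8/8  0/8/8  0/8/8
240  0/8/5  0/8/5  0/7/5  1/3/8  1/3/8  1/3/8  1/3/8  2/0/9  2/0/9  2/0/9  0/8/8  0/8/8  0/8/8
246  0/8/8  0/8/8  0/8/8  1/3/8  1/3/8  0/1/4  1/2/2  1/1/4  2/0/9  2/0/9  0/8/8  0/8/8  0/8/8
252  0/8/8  0/8/8  0/8/8  1/3/7  1/3/4  1/1/4  0/1/1  0/1/4  1/3/8  2/1/9  0/8/8  0/8/8  0/8/8
258  0/8/8  0/8/8 
[... 421 characters left out ...]
  0/0/1  0/0/0  0/6/3  0/8/8  0/8/8
288  0/8/8  0/8/8 15/1/1 12/0/1 16/1/1  3/1/0  0/4/2  0/0/1 16/1/1 15/0/2  6/0/0  0/8/8  0/8/8
294  0/7/6  0/0/1  1/0/1 14/1/1  0/0/1  0/0/0  0/5/2  0/2/1 15/0/1  0/0/1  9/0/1  0/1/1  0/7/4
300  4/0/1  0/0/1 12/0/1  1/0/1  4/1/1 16/1/1  0/5/2 15/1/1 16/0/1  6/0/1 12/0/1 13/0/1  6/0/1
306  1/1/0 15/0/1  6/0/1 12/0/1 16/0/0 13/1/1  0/5/2 16/1/1  3/1/1  6/0/1 15/0/0  0/1/1  0/0/0
312 17/1/1 10/1/0 15/2/0 12/0/1  5/1/1  0/1/0  0/4/2  0/1/1 10/1/0 13/0/0  9/0/0  8/2/0 15/0/0
318 16/1/1 16/0/0  6/0/0  1/1/1  6/0/1 16/0/1  0/5/2  9/1/1 12/0/1 10/1/0 17/1/1 16/0/1 15/0/1
324  0/0/0  3/0/1  0/0/1  3/0/1  4/0/1 14/1/1  0/8/8  3/0/1  5/1/0 13/0/0  8/1/1  1/0/1  3/0/1
```

Run:
```python
from h import *
np.set_printoptions(precision=4,suppress=True)
def proj(n,q):
    m=robot.camera_model(n);E=np.linalg.inv(m["extrinsics"])
    return cv2.projectPoints(np.array(q,float)[None],cv2.Rodrigues(E[:3,:3])[0],E[:3,3],np.array(m["intrinsics"]),np.array(m["distortion"]))[0].ravel()
for z in(.147,.238,.2934,.312,.33,.347):print(z,(proj("scene",(.4989,-.3645,z))-(150,210))*3)
p=np.array(robot.get_state()["tool_pos"])
for dz in(0,.0187,.03,.0537):print(dz,[proj("wrist",p+(dx,0,dz)).round() for dx in(-.011,0,.011)])
# scene now: finger vs knob
im=robot.capture("scene")[:,:,::-1]
print("knob/tcp scene",proj("scene",p),proj("scene",p+(0,0,.0187)),proj("scene",p+(0,0,.0305)))
c=cv2.cvtColor(im,cv2.COLOR_BGR2HSV)
for r in range(150,196,2):print(r,' '.join(f"{c[r,k,1]//26}{c[r,k,2]//26}" for k in range(318,366,2)))
```

```text
0.147 [162.2104 186.598 ]
0.238 [142.0508 100.221 ]
0.2934 [128.8013  42.9261]
0.312 [124.1747  22.8192]
0.33 [119.6085   2.9235]
0.347 [115.2139 -16.2732]
0 [array([316., 217.]), array([318., 232.]), array([320., 247.])]
0.0187 [array([316., 228.]), array([318., 245.]), array([321., 260.])]
0.03 [array([316., 236.]), array([318., 254.]), array([321., 270.])]
0.0537 [array([316., 257.]), array([318., 277.]), array([321., 295.])]
knob/tcp scene [339.071  179.3569] [339.1448 174.2749] [339.1917 171.0271]
150 68 67 67 32 12 02 02 01 21 11 00 11 01 11 01 11 53 66 67 67 67 68 68 67
152 67 67 67 53 02 01 11 01 01 01 11 01 01 01 01 21 66 67 67 67 67 68 67 67
154 67 67 67 67 42 01 01 01 01 01 01 01 11 01 21 63 76 76 77 77 67 68 67 67
156 67 67 68 68 67 42 11 01 11 11 01 01 11 11 73 74 74 74 75 85 76 78 58 67
158 68 68 67 67 67 66 21 01 11 01 01 01 01 21 83 73 73 73 73 74 74 56 18 18
160 68 67 67 67 68 67 66 65 52 01 01 11 02 52 73 63 73 73 73 73 64 54 36 26
162 68 67 67 68 67 68 68 68 67 01 01 03 02 55 65 65 65 64 64 64 64 64 64 64
164 67 67 67 67 68 68 68 68 66 11 11 03 12 66 67 67 67 65 64
[... 455 characters left out ...]
6 76 76 76 76 86
178 67 67 66 65 64 64 64 64 35 35 35 34 76 76 76 76 76 86 76 76 86 76 86 76
180 67 67 67 67 66 74 64 64 64 45 55 64 76 76 76 76 86 86 76 76 76 76 86 76
182 67 67 66 65 64 64 64 65 75 75 64 74 76 76 76 86 76 76 86 76 76 76 76 76
184 67 66 64 64 64 64 75 75 83 83 74 74 76 86 76 76 76 86 76 86 76 76 86 76
186 65 64 64 64 75 75 74 73 73 73 74 85 76 76 86 76 76 76 76 76 86 76 76 86
188 64 64 64 75 76 74 83 73 73 74 86 76 86 86 76 76 76 86 76 76 86 76 76 86
190 64 75 76 76 73 73 73 73 85 86 86 86 76 76 76 76 86 76 76 76 86 76 76 76
192 75 86 75 73 73 73 73 74 76 76 76 76 76 76 76 76 76 76 86 76 76 86 86 86
194 85 73 73 83 73 83 84 75 76 76 76 76 76 76 76 76 76 76 76 76 76 76 76 86
```

The scene picture puts the closed fingertips about 30 mm above the reported TCP, level with the top of the barrel. I'll open, go lower while watching the force, and close again.

step_arm(moves=[[0,0,0,0],[0,0,0,0],[0,0,0,0],[0,0,0,0],[0,0,0,0]], gripper=1)

```text
t: 15.95
tool_pos: [0.5479, 0.1684, 0.1363]
ee_rot: [[-0.992, 0.124, -0.0], [0.124, 0.992, -0.0], [0.0, -0.0, -1.0]]
force: [-0.7, 0.6, 0.3]
finger_gap: 0.0725
gripper_force: 0.0
```

step_arm(moves=[[0.04,0,0.15,0],[0.04,0,0.3,0],[0.04,0,0.3,0]])

```text
t: 16.25
tool_pos: [0.5455, 0.1685, 0.1231]
ee_rot: [[-0.992, 0.124, -0.002], [0.124, 0.992, -0.0], [0.002, -0.001, -1.0]]
force: [0.2, -0.4, -1.0]
finger_gap: 0.0851
gripper_force: 0.0
```

step_arm(moves=[[0,0,0.15,0],[0,0,0.3,0],[0,0,0.3,0]])

```text
t: 16.55
tool_pos: [0.5457, 0.1685, 0.1113]
ee_rot: [[-0.992, 0.124, -0.002], [0.124, 0.992, -0.0], [0.001, -0.0, -1.0]]
force: [0.3, -0.9, 0.3]
finger_gap: 0.0856
gripper_force: 0.0
```

Run:
```python
from h import *
go()
im=robot.capture("scene")[:,:,::-1];cv2.imwrite("pics/s5.png",im);c=cv2.cvtColor(im,cv2.COLOR_BGR2HSV)
for r in range(150,200,2):print(r,' '.join(f"{c[r,k,1]//26}{c[r,k,2]//26}" for k in range(300,380,2)))
```

```text
t 16.55 p [0.5457 0.1685 0.1113] yaw_y 82.89 j [ 0.17  0.44 -0.17  0.97  0.    0.3 ] gap 0.0856 gf 0.0 F [ 0.3 -0.9  0.3]
150 67 67 67 67 67 67 67 67 68 68 67 54 65 66 22 01 01 11 11 11 01 01 10 11 01 01 11 01 63 67 68 68 68 67 67 67 67 67 67 67
152 67 67 67 67 67 67 67 68 68 67 67 21 02 01 01 01 11 01 11 01 01 01 11 00 01 01 01 42 65 68 68 67 68 67 67 67 67 67 67 67
154 67 67 67 67 67 67 68 67 67 67 67 11 02 01 11 01 11 01 11 01 01 11 11 01 10 01 32 76 67 67 68 67 67 67 67 67 67 67 67 67
156 67 67 67 67 67 67 67 67 67 67 67 11 02 01 01 43 53 01 01 01 11 42 62 11 01 01 62 85 76 76 68 57 67 67 67 67 67 67 67 67
158 67 67 67 67 67 67 67 67 68 68 67 01 01 01 01 64 67 42 11 11 52 73 63 01 11 02 53 83 74 74 56 18 18 18 38 38 48 57 67 67
160 67 67 67 67 67 67 67 68 67 68 65 11 01 11 01 31 42 21 11 64 65 63 63 11 20 02 53 73 73 64 55 36 26 16 17 08 18 18 18 28
162 67 67 67 67 67 67 68 67 68 67 65 01 42 11 21 65 22 01 53 67 67 66 66 11 11 12 53 64 64 64 64 64 64 64 65 56 35 26 16 16
164 67 67 67 67 67 68 67 68 67 67 54 11 64 01 42 66 11 53 66 67 66 67 66 10 11 12 65 64 64 64 64 64 64 64 64 6
[... 1421 characters left out ...]
75 73 83 83 73 83 75 76 76 86 76 86 76 86 76 76 76 76 86 76 76 76 76 76 76 76 76
190 67 67 67 67 67 66 65 64 64 74 75 75 74 74 73 83 73 73 85 76 76 76 86 86 76 76 76 76 76 86 76 76 76 86 76 76 76 76 76 76
192 67 67 67 67 65 64 64 64 64 64 75 73 73 83 83 74 73 75 76 86 76 76 86 76 76 76 86 76 76 86 86 76 86 76 76 76 86 76 76 76
194 67 67 66 65 64 64 64 75 74 73 73 73 73 83 73 84 75 76 76 76 76 76 86 76 76 76 76 76 76 86 76 86 76 86 76 76 76 76 76 76
196 67 65 64 64 64 64 64 73 73 83 83 73 83 73 74 76 76 86 76 76 76 76 76 76 76 86 76 76 76 76 76 86 76 76 76 86 76 86 76 76
198 65 64 63 62 62 63 73 83 73 73 73 83 83 84 76 76 76 76 76 76 76 76 76 76 76 76 76 86 76 86 76 86 76 76 86 76 76 76 76 76
```

step_arm(moves=[[0,0,0.12,0],[0,0,0.25,0],[0,0,0.25,0]])

```text
t: 16.9
tool_pos: [0.5458, 0.1686, 0.1015]
ee_rot: [[-0.992, 0.124, -0.001], [0.124, 0.992, -0.0], [0.001, -0.0, -1.0]]
force: [-0.0, 0.1, 0.8]
finger_gap: 0.0857
gripper_force: 0.0
```

step_arm(moves=[[0,0,0,0],[0,0,0,0],[0,0,0,0],[0,0,0,0],[0,0,0,0]], gripper=-1, force=40)

```text
t: 17.4
tool_pos: [0.5464, 0.1682, 0.1026]
ee_rot: [[-0.992, 0.124, 0.0], [0.124, 0.992, -0.001], [-0.0, -0.001, -1.0]]
force: [-1.5, -1.8, 3.3]
finger_gap: 0.0297
gripper_force: 40.3
```

step_arm(moves=[[0,0,0,0],[0,0,0,0]])

```text
t: 17.6
tool_pos: [0.5464, 0.1683, 0.1026]
ee_rot: [[-0.992, 0.124, 0.0], [0.124, 0.992, -0.001], [-0.0, -0.001, -1.0]]
force: [-2.0, -3.3, 6.3]
finger_gap: 0.0295
gripper_force: 40.5
```

step_arm(moves=[[-0.05,0,-0.18,0],[-0.11,0,-0.37,0],[-0.18,0,-0.55,0],[-0.26,0,-0.72,0],[-0.26,0,-0.72,0]])

```text
t: 18.1
tool_pos: [0.5569, 0.1669, 0.1319]
ee_rot: [[-0.992, 0.124, -0.0], [0.124, 0.992, -0.001], [0.0, -0.001, -1.0]]
force: [0.8, -5.1, -4.6]
finger_gap: 0.0293
gripper_force: 40.1
```

step_arm(moves=[[-0.08,0,-0.17,0],[-0.17,0,-0.34,0],[-0.27,0,-0.51,0],[-0.37,0,-0.67,0],[-0.37,0,-0.67,0]])

```text
t: 18.6
tool_pos: [0.5719, 0.1649, 0.1586]
ee_rot: [[-0.992, 0.124, 0.0], [0.124, 0.992, -0.001], [-0.0, -0.001, -1.0]]
force: [1.9, -5.5, -5.1]
finger_gap: 0.0293
gripper_force: 40.4
```

step_arm(moves=[[-0.23,0,-0.3,0],[-0.49,0,-0.59,0],[-0.77,0,-0.85,0],[-1.07,0,-1.08,0],[-1.07,0,-1.08,0]])

```text
t: 19.1
tool_pos: [0.6144, 0.1593, 0.202]
ee_rot: [[-0.992, 0.125, -0.0], [0.125, 0.992, -0.001], [0.0, -0.001, -1.0]]
force: [-3.1, -6.5, -1.1]
finger_gap: 0.0294
gripper_force: 42.7
```

step_arm(moves=[[-0.32,0,-0.21,0],[-0.66,0,-0.39,0],[-1.02,0,-0.54,0],[-1.38,0,-0.66,0],[-1.38,0,-0.66,0]])

```text
t: 19.6
tool_pos: [0.669, 0.1522, 0.228]
ee_rot: [[-0.992, 0.125, -0.001], [0.125, 0.992, -0.001], [0.001, -0.001, -1.0]]
force: [-3.3, -7.0, 0.4]
finger_gap: 0.0293
gripper_force: 44.2
```

step_arm(moves=[[0,0,0,0],[0,0,0,0],[0,0,0,0],[0,0,0,0],[0,0,0,0]])

```text
t: 20.1
tool_pos: [0.6681, 0.1523, 0.2277]
ee_rot: [[-0.992, 0.124, -0.001], [0.124, 0.992, -0.002], [0.001, -0.002, -1.0]]
force: [-1.6, -8.3, -2.9]
finger_gap: 0.0293
gripper_force: 43.8
```

Run:
```python
from h import *
np.set_printoptions(precision=4,suppress=True)
go()
def cream(im):
    h=cv2.cvtColor(im,cv2.COLOR_RGB2HSV)
    m=((h[:,:,1]<110)&(h[:,:,2]>120)).astype(np.uint8)
    n,_,st,c=cv2.connectedComponentsWithStats(m)
    return [(st[i].tolist(),np.round(c[i],1).tolist()) for i in range(1,n) if st[i,4]>60]
s=robot.capture("scene");t=robot.capture("top");w=robot.capture("wrist")
print("w",[b for b in cream(w) if 200<b[1][0]<450])
def proj(n,q):
    m=robot.camera_model(n);E=np.linalg.inv(m["extrinsics"])
    return cv2.projectPoints(np.array(q,float)[None],cv2.Rodrigues(E[:3,:3])[0],E[:3,3],np.array(m["intrinsics"]),np.array(m["distortion"]))[0].ravel().round(1)
# expected lid near (-y) edge, top front corner at 50,60,70 deg (scene)
ex=np.array([np.cos(-.126),np.sin(-.126),0]);ey=np.array([-ex[1],ex[0],0])
H=np.array([.546,.1685,.110])+.170*ex
k=np.array(robot.get_state()["tool_pos"])
print("knob angle from travel: rel", (k-[.5464,.1683,.1026])@ex,(k-[.5464,.1683,.1026])[2])
Hc=H-np.array([0,0,0])
mid=Hc-ey*0.0
for a in(45,55,60,65,75):
    a=np.radians(a)
    print(np.degrees(a).round(),[proj("scene",mid+(-.212*np.cos(a))*ex+ey*yy+[0,0,.212*np.sin(a)]) for yy in(-.156,.156)])
bgr=s[:,:,::-1];cv2.imwrite("pics/s6.png",bgr)
d=cv2.absdiff(bgr,cv2.imread("pics/scene0.png")).max(2)>40
# bystander/cup changes
n,_,st,c=cv2.connectedComponentsWithStats(d.astype(np.uint8))
print([ (st[i].tolist()) for i in range(1,n) if st[i,4]>25])
```

```text
t 20.1 p [0.6681 0.1523 0.2277] yaw_y 82.85 j [ 0.12  0.61  0.43  1.39 -0.    0.24] gap 0.0293 gf 43.8 F [-1.6 -8.3 -2.9]
w [([230, 58, 17, 77, 826], [238.0, 95.4]), ([315, 58, 11, 92, 965], [319.8, 102.5]), ([270, 240, 99, 51, 4000], [319.2, 264.9])]
knob angle from travel: rel 0.12274825941220034 0.12509328506718473
45.0 [array([308.8, 167.6]), array([375.2, 127.7])]
55.0 [array([316.4, 163.5]), array([383.2, 123.4])]
60.0 [array([320.8, 162.2]), array([387.6, 121.8])]
65.0 [array([325.6, 161.4]), array([392.4, 120.8])]
75.0 [array([336. , 161.6]), array([402.5, 120.2])]
[[150, 0, 29, 74, 1138], [177, 0, 8, 15, 52], [211, 0, 70, 109, 3424], [286, 0, 33, 94, 2007], [336, 0, 74, 179, 6494], [140, 2, 6, 14, 42], [146, 5, 6, 18, 46], [134, 16, 15, 70, 425], [148, 26, 8, 18, 43], [321, 63, 4, 15, 50], [143, 103, 18, 14, 114], [128, 110, 29, 36, 603], [156, 110, 36, 37, 622], [200, 110, 7, 7, 30], [307, 155, 61, 70, 2044], [345, 157, 13, 7, 43], [161, 166, 126, 71, 2030], [26, 177, 158, 184, 12914], [295, 181, 33, 34, 238], [372, 198, 24, 20, 50], [362, 218, 10, 8, 32], [168, 232, 175, 164, 6705], [353, 242, 27, 24, 82], [201, 287, 22, 20, 66], [195, 291, 6, 12, 26], [172, 306, 24, 22, 323]]
```

```bash
python3 -c "
from h import *
print(abs(np.array(robot.get_state()['qvel'])).max());print(robot.job_done())"
```

```text
0.0020282874832942646
the job is handed in; nothing more can be done
None
```

I brushed the cup out twice, stood the brush back in the blue stand, and handed the job in with the gripper holding the lid by its knob at about 60 degrees, going by how far the knob moved. The cup had not moved when I looked after putting the brush back; I did no picture check of the bench after lifting the lid, and no verdict came back.

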